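# Open the board test fixture

### The job

The solvent bottle has fallen over in front of the board test fixture, in the way of its latch. First stand it back upright on its base on the bench, out of the lever's way and set down rather than dropped; then find the latch lever on its rail, swing it right down to its stop and open the lid all the way back to its stop, so that the board inside can be reached. Do not push the other bench things about.

Things in the scene. Friction and masses are not known exactly. Their poses are not given: they have to be found in the camera images.
- fixture: Clamshell test fixture for circuit boards, fixed on the bench: dark grey base box 200 mm deep (its x), 220 mm wide (its y), 75 mm tall, shut by a black lid with a clear window. Origin: centre of the underside, at bench height. Its x axis runs from the front (latch side, x = -100 mm) to the rear (hinge side, x = +100 mm); z up. The front faces roughly to the robot's left.
- latch (a joint): Latch lever angle (rad): 0 = upright, its claw hooked over the steel strip on the lid's front edge so that the lid cannot rise; grows as the lever swings out from the fixture's front (fixture -x) and down, to a stop at 1.70, just below level. The claw is clear of the lid beyond about 0.5. Stiff pivot: about 4 N at the grip moves it and it stays where it is left.
- latch_rail (a point): Middle of the slotted rail along the fixture's front, on the line of the lever's pivot axis, at (-120, 0, 35) mm in the fixture's frame. The latch's carriage is clamped somewhere along this rail to suit the board, up to 80 mm to either side of this point (along the fixture's y). Its place differs each time and is not reported: look or feel for the lever.
- lid_front (a point): Middle of the lid's front top edge, at (-100, 0, 101) mm in the fixture's frame when shut. The upright lever stands in front of this edge: a steel bar with a black plastic grip at its end, the grip centred 90 mm from the pivot, 14 mm thick (fixture x), 28 mm wide (fixture y), 36 mm long: from 107 to 143 mm above the bench, its lid-side face 13 mm in front of the edge.
- lid (a joint): Lid opening angle (rad): 0 = shut, grows as the front edge rises, 1.57 = lid on edge, stop at 1.85 leaning back past upright. Friction hinge: the lid stays where it is left; about 8 N at the handle bar starts it up from shut.
- lid_hinge (a point): Point on the lid's hinge axis (along the fixture's y), at (100, 0, 75) mm in the fixture's frame. The lid is a flat panel 220 mm wide that reaches 200 mm from the hinge; shut, its underside is 2 mm and its top 26 mm above the hinge line. The outer 30 mm of its underside is a solid frame bar; behind that is the recessed clear window, underside 20 mm above the hinge line.
- lid_handle (a point): Centre of the lid's bow handle: a round steel bar 10 mm thick, 100 mm long, parallel to the hinge (along the fixture's y). Shut, it is 145 mm from the hinge towards the front and 59 mm above the hinge line (134 mm above the bench), its centre 33 mm above the lid's top. It turns with the lid.
- bottle: White plastic solvent dispenser bottle with a steel cap, lying in front of the fixture. Round body 58 mm in diameter for 101 mm from the base, then shoulder and cap, at most 43 mm in diameter, to 140 mm in all. 0.14 to 0.28 kg, centre of mass 63 mm from the base. Origin: centre of the base; x axis runs from base to cap: level as it lies, straight up when it stands (origin then at bench height).
- multimeter: Bystander: red and black multimeter lying flat, 170 x 85 x 46 mm; origin: centre of the underside.
- reel: Bystander: black reel of solder wire standing on its flange, 58 mm diameter, 45 mm tall; origin: centre of the underside.
- flux_jar: Bystander: small amber jar with a black lid, 42 mm diameter, 45 mm tall; origin: centre of the underside.

How it is judged (in metres and radians):
On the way, in this order (a step that is already met when the one before it is completed fails the run):
1. the bottle stands upright on the bench, let go (angle between bottle's own x axis and vertical below 0.1 rad and height (world z) of bottle below 0.006 m and contact force between the fingers and bottle below 0.1 N and linear speed of bottle below 0.03 m/s), for 0.3 s.
2. the latch lever is swung down (value of joint latch above 1.62 rad), for 0.2 s.
At the end, for the whole second after the job is handed in: The lid is open against its stop (at least 1.79 rad; stop at 1.85), the latch lever is down on its stop (at least 1.62 rad; stop at 1.70), and the bottle stands upright on its base on the bench within 0.1 rad, at rest (value of joint lid above 1.79 rad and value of joint latch above 1.62 rad and angle between bottle's own x axis and vertical below 0.1 rad and height (world z) of bottle below 0.006 m and linear speed of bottle below 0.03 m/s and angular speed of bottle below 0.2 rad/s); the robot touches nothing.
It fails at once if the bottle was let go upright more than 15 mm above the bench (dropped) (angle between bottle's own x axis and vertical below 0.3 rad and height (world z) of bottle above 0.015 m and contact force between the fingers and bottle below 0.05 N).
It fails at once if a bystander (multimeter, solder reel or flux jar) was moved more than 30 mm (distance of any of multimeter, reel, flux_jar from where it was at the start of the episode above 0.03 m).
It also fails if it takes over 72 s, if anything falls off the work surface, if the arm or the gripper's body presses on something with over 40 N, if the wrist force passes 120 N, or if a joint passes its speed limit or range.

### The arm

A 6-joint arm with a two-finger parallel gripper is mounted at the origin on the work surface. World frame = base frame: x ahead of the robot, y to its left, z up, the work surface at z = 0. Lengths are in mm, angles in degrees, forces in N, time in s.
With the tool pointing down it reaches from about 300 to 850 mm from the base axis. Payload 4.2 kg.
Tool frame: the origin (TCP) lies midway between the tips of the shut fingers; the grasp point (between the pads) lies 19 mm behind it; z points along the fingers, y is the line along which they close (so a half turn about z gives the same grasp; the last joint's range is limited). The gripper opens to 91 mm and grips with 3 to 60 N. Pads are 32 mm wide; open, the fingers measure 118 mm over their backs; the gripper's body (76 mm by 178 mm) begins 60 mm behind the grasp point.
Start: joints at [69.213, 18.312, 89.639, -0, 72.044, -1.146], TCP at [193.275, 541.561, 213.976] pointing down, gripper open.
Joint ranges: [-177.97, 177.97], [-48.28, 115.42], [12.27, 149.76], [-77.06, 257.06], [2.81, 150.46], [-146.56, 146.56]. Speed limits (degrees/s): [147.25, 147.25, 180, 180, 180, 180].

### API

Orientations are given as [roll, pitch, yaw] about the fixed x, y, z axes, in that order (R = Rz(yaw) Ry(pitch) Rx(roll)).
In Python, from workcell import env gives the robot as it stands.
- The arm moves only by the tool send_rows, never from a script. Its argument "steps" is a list that holds one entry, the list of rows, each a list of 5 numbers: the shift along the tool's x, y, z scaled (see below), then the turn about the tool's z scaled (see below), then the opening, from 0 (shut) to 1 (fully open). In form: [[[dx, dy, dz, yaw, fingers], ...]]. A call has 1 to 5 rows; each row shifts and turns the commanded pose from where the row before left it, along the tool's axes as they then stand; what a row does not reach is not made up. The controller multiplies each number of a shift by 0.04 m and each number of a turn by 0.12 rad. A row lasts 1/12 s, in which the tool goes at most 41.7 mm and 7.16 degrees, less where a joint would pass 70% of its speed; a pose out of reach is approached as far as the arm can. A call with a number of a shift or a turn outside -1 to 1 is refused whole. A call with a gripper value outside its range is refused whole. The fingers move at their own pace and stop on an object; "squeeze" is the grip in N (left out, the last holds). Time passes only in rows, so rows that do not move let the fingers close. It gives the time, the measured TCP pose, the force, the opening and the grip force at its end, in the units of the state.
- env.state(): the state, without advancing time (a new reading comes with each control period).
- env.grab_frame(name): name is "scene" or "top" or "wrist"; returns a dict with "pixels" (384x512x3 uint8, red, green, blue), "depth" (384x512 float32, mm along the optical axis (not along the pixel's ray), 0 where there is no reading), "intrinsics" (3x3 intrinsics, pixels), "cam_to_world" (4x4, takes a point from camera to world coordinates). Camera axes: x right, y down, z forward; pixel columns grow to the right and rows downward; lengths in mm; the calibration is good to about 2 mm. The wrist camera is an equidistant fisheye: a pixel r from the principal point sees the ray r / f radians off the axis. A picture is of the moment at which its call begins.
- env.job_done(): hands the job in; it is judged then, once.
The state is a dict: "time_s": time; "qpos": joint angles; "qvel": joint speeds; "effort": joint torques, N m; "ee_pos": TCP position; "ee_rot": TCP orientation; "force": force on the tool from outside, world axes, zero at the start; "torque": the same for the moment, N m; "gripper_width": finger opening in mm; "gripper_force": force on a finger pad.
Only numpy, scipy, OpenCV 4.12 (cv2) and the standard library are available. Lean on these libraries where they do the work, as an engineer would, in place of code of your own. Each camera call takes 0.05 s, during which the arm holds its last target. There are 200 camera calls.

## Working session

There is one attempt and no reset: what is moved stays moved. The work goes in short steps, Python scripts to look and compute and a tool call to move; the robot and the scene stay as the last step left them, time stands still between calls to the robot, and variables do not carry over. Pictures are saved under pics/ and viewed, at most 10 in all, crops included, and the job is handed in when it is done.

Besides the shell and the picture viewer there is one more tool, called as a command line: name --argument value ..., lists and objects as JSON in quotes. send_rows: Moves the arm, as the interface text tells. Shifts and turns lie within -1 to 1; 1 stands for 0.04 m of shift or 0.12 rad of turn. Its arguments: {"type":"object","properties":{"steps":{"type":"array"},"squeeze":{"type":"number"}},"required":["steps"]}

```bash
mkdir -p pics
cat > h.py <<'E'
import numpy as np,cv2
from workcell import env
def grab(n):
    f=env.grab_frame(n); cv2.imwrite(f'pics/{n}_{env.state()["time_s"]:.2f}.png',f['pixels'][:,:,::-1]); np.savez(f'{n}.npz',**f); print(n,env.state()["time_s"]); return f
def pt(f,u,v,d=None):
    K=f['intrinsics'];d=f['depth'][v,u] if d is None else d
    p=np.array([(u-K[0,2])/K[0,0]*d,(v-K[1,2])/K[1,1]*d,d,1]); return (f['cam_to_world']@p)[:3].round(1)
E
python3 - <<'E'
from h import *
for n in('top','scene'):
    f=grab(n); print(f['intrinsics'],f['cam_to_world'].round(2))
a=np.load('top.npz')['pixels'];b=np.load('scene.npz')['pixels']
cv2.imwrite('pics/t0.png',cv2.resize(a,(800,600),interpolation=2)[:,:,::-1]);cv2.imwrite('pics/s0.png',cv2.resize(b,(800,600),interpolation=2)[:,:,::-1])
s=env.state();print(s)
E
```

```text
top 0.05
[[351.87677099   0.         253.30934112]
 [  0.         351.87677099 193.76922325]
 [  0.           0.           1.        ]] [[-2.00000e-02 -9.90000e-01  1.60000e-01  4.35220e+02]
 [-1.00000e+00  1.00000e-02 -3.00000e-02  1.51950e+02]
 [ 3.00000e-02 -1.60000e-01 -9.90000e-01  1.09903e+03]
 [ 0.00000e+00  0.00000e+00  0.00000e+00  1.00000e+00]]
scene 0.1
[[418.93974544   0.         258.66514094]
 [  0.         418.93974544 193.16999233]
 [  0.           0.           1.        ]] [[-4.50000e-01  6.30000e-01 -6.30000e-01  1.35645e+03]
 [ 8.90000e-01  3.30000e-01 -3.00000e-01  5.02600e+02]
 [ 2.00000e-02 -7.00000e-01 -7.10000e-01  9.47250e+02]
 [ 0.00000e+00  0.00000e+00  0.00000e+00  1.00000e+00]]
{'time_s': 0.1, 'qpos': array([ 6.92135203e+01,  1.83469869e+01,  8.96980703e+01, -1.03756252e-03,
        7.20425855e+01, -1.14526500e+00]), 'qvel': array([-0.05350228, -0.15769198, -0.13497902,  0.07215851, -0.0201786 ,
       -0.06643876]), 'effort': array([ 2.37057384e-04, -4.13336527e+01, -2.32509398e+01,  7.29687628e-02,
        4.22728155e-02, -5.99728787e-05]), 'ee_pos': array([193.11878455, 541.13884383, 213.22339654]), 'ee_rot': array([-1.79912355e+02, -7.65411271e-04,  1.60359105e+02]), 'force': array([ 0.08477721, -0.07797997,  0.15206232]), 'torque': array([ 0.05134814, -0.02534511,  0.02651798]), 'gripper_force': 0.0, 'gripper_width': 91.22345863456316}
```

View pics/t0.png

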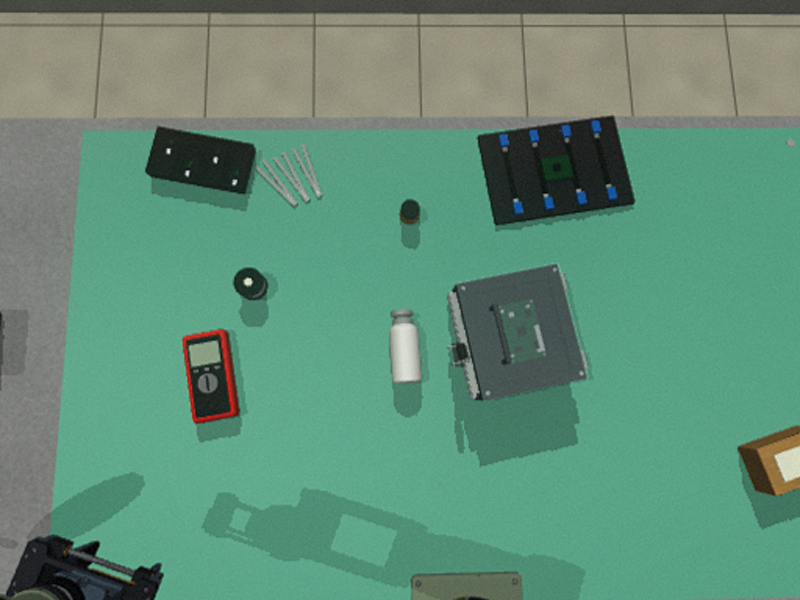

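View pics/s0.png

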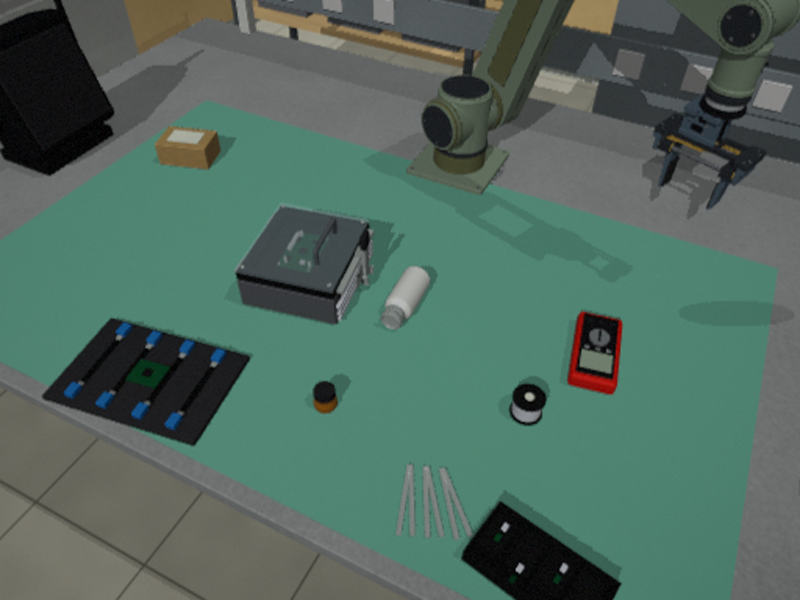

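The top view shows the bottle at about (405,347), cap up. The fixture spans (455–585, 266–399) and the dark latch grip is near (460,352). I'll enlarge that area next.

Run:
```python
from h import *
f=np.load('top.npz');a=f['pixels'][160:265,235:385]
cv2.imwrite('pics/t1.png',cv2.resize(a,(800,560),interpolation=2)[:,:,::-1])
# points from 800x600 view
for n,(u,v) in dict(c1=(460,288),c2=(555,269),c3=(582,377),c4=(480,396),grip=(461,352),bb=(405,378),bm=(404,350),cap=(401,314),reel=(250,282),mm=(211,376),jar=(410,209)).items(): print(n,pt(f,round(u*.64),round(v*.64)))
# fit bottle: white-ish pixels by height
d=f['depth'];K=f['intrinsics'];v,u=np.mgrid[:384,:512]
P=np.stack([(u-K[0,2])/K[0,0]*d,(v-K[1,2])/K[1,1]*d,d,np.ones_like(d)],-1)@f['cam_to_world'].T
P=P[...,:3]
reg=(u>245)&(u<275)&(v>190)&(v<255)&(P[...,2]>25)
q=P[reg];print('bottle',len(q),q.min(0),q.max(0));
c=q[:,:2].mean(0);w,V=np.linalg.eigh(np.cov((q[:,:2]-c).T));t=(q[:,:2]-c)@V[:,1];print(c,V[:,1],t.min(),t.max())
reg=(u>275)&(u<390)&(v>160)&(v<265)&(abs(P[...,2]-101)<6)
r=cv2.minAreaRect(P[reg][:,:2].astype(np.float32));print('lid',r,cv2.boxPoints(r),np.median(P[reg][:,2]))
reg=(u>275)&(u<390)&(v>160)&(v<265)&(P[...,2]>115)
q=P[reg];print(np.c_[u[reg],v[reg],q.round()].astype(int).tolist())
```

```text
c1 [627.2   5.9 105.3]
c2 [ 660.5 -173.5  106. ]
c3 [ 460.7 -211.4   99.2]
c4 [430.2 -27.2  83.6]
grip [506.3  12.8 142.7]
bb [464.5 108.2  54.7]
bm [517.1 107.3  58.1]
cap [587.7 111.4  46. ]
reel [655.7 404.2  47.9]
mm [473.7 473.5  44.3]
jar [798.2  91.9  48.4]
bottle 824 [435.22099724  76.14611103  28.81093671] [ 597.76185344  151.94512458 1099.02851656]
[522.37075575 108.43494354] [-0.99943402 -0.03363996] -75.94912713580663 85.63675263467414
lid ((548.2816162109375, -102.19986724853516), (220.7796173095703, 205.77711486816406), 10.732951164245605) [[ 420.66187   -21.66934 ]
 [ 458.98413  -223.84656 ]
 [ 675.90137  -182.7304  ]
 [ 637.5791     19.446823]] 101.20648271858238
[[372, 168, 435, 152, 1099], [301, 172, 435, 152, 1099], [322, 179, 435, 152, 1099], [329, 180, 435, 152, 1099], [324, 182, 435, 152, 1099], [331, 183, 435, 152, 1099], [329, 186, 435, 152, 1099], [290, 187, 435, 152, 1099], [356, 187, 435, 152, 1099], [338, 188, 435, 152, 1099], [332, 189, 435, 152, 1099], [376, 189, 435, 152, 1099], [289, 192, 435, 152, 1099], [316, 194, 592, -50, 137], [317, 194, 592, -52,
[... 5618 characters left out ...]
, 152, 1099], [322, 230, 493, -66, 117], [323, 230, 492, -66, 129], [324, 230, 492, -67, 139], [325, 230, 492, -70, 137], [326, 230, 492, -73, 136], [322, 231, 490, -66, 116], [323, 231, 490, -66, 128], [324, 231, 489, -67, 137], [325, 231, 489, -70, 137], [326, 231, 489, -72, 139], [323, 232, 487, -68, 119], [324, 232, 487, -69, 129], [325, 232, 486, -70, 137], [342, 232, 435, 152, 1099], [387, 233, 435, 152, 1099], [380, 235, 435, 152, 1099], [375, 236, 435, 152, 1099], [276, 242, 435, 152, 1099], [374, 247, 435, 152, 1099], [375, 252, 435, 152, 1099], [277, 257, 435, 152, 1099], [352, 258, 435, 152, 1099], [289, 259, 435, 152, 1099], [350, 263, 435, 152, 1099], [359, 263, 435, 152, 1099]]
```

View pics/t1.png

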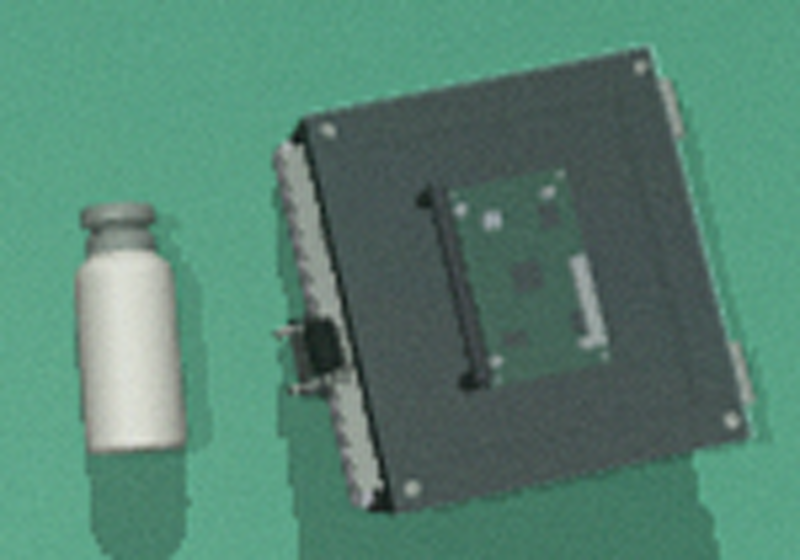

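Run:
```python
from h import *
f=np.load('top.npz');d=f['depth'];K=f['intrinsics'];v,u=np.mgrid[:384,:512]
P=(np.stack([(u-K[0,2])/K[0,0]*d,(v-K[1,2])/K[1,1]*d,d,np.ones_like(d)],-1)@f['cam_to_world'].T)[...,:3]
for a,b in((198,203),(203,207),(208,214),(214,238),(238,248)):
  m=(u>245)&(u<275)&(v>=a)&(v<b)&(P[...,2]>15)&(P[...,2]<75);q=P[m];print(a,b,q.min(0).round(),q.max(0).round(),q.mean(0).round(1))
s=env.state();print(s['ee_pos'],s['ee_rot'])
```

```text
198 203 [584.  93.  30.] [598. 132.  53.] [590.9 112.   44.9]
203 207 [572.  93.  32.] [583. 130.  53.] [576.9 111.2  45.1]
208 214 [550.  81.  31.] [568. 136.  60.] [557.8 109.4  51. ]
214 238 [479.  76.  29.] [549. 136.  62.] [513.2 107.3  51.8]
238 248 [459.  77.  17.] [477. 131.  62.] [468.1 105.8  51.1]
[193.11878455 541.13884383 213.22339654] [-1.79912355e+02 -7.65411271e-04  1.60359105e+02]
```

send_rows --steps '[[[0,0,0,-0.8,1],[0,0,0,-0.8,1],[0,0,0,-0.8,1],[0,0,0,-0.8,1],[0,0,0,0,1]]]' --squeeze 8

```text
time_s: 0.52
ee_pos: [193.2, 541.3, 213.5]
ee_rot: [-179.9, -0.0, -177.5]
force: [-1.3, 0.6, -0.5]
gripper_width: 91.4
gripper_force: 0.0
```

send_rows --steps '[[[-0.63,-0.72,0,0,1],[-0.63,-0.72,0,0,1],[-0.63,-0.72,0,0,1],[-0.63,-0.72,0,0,1],[-0.63,-0.72,0,0,1]]]'

```text
time_s: 0.93
ee_pos: [325.8, 401.4, 213.8]
ee_rot: [-180.0, -0.0, -177.8]
force: [0.3, 0.6, 0.6]
gripper_width: 91.5
gripper_force: 0.0
```

send_rows --steps '[[[-0.63,-0.72,0,0,1],[-0.63,-0.72,0,0,1],[-0.63,-0.72,0,0,1],[-0.63,-0.72,0,0,1],[-0.63,-0.72,0,0,1]]]'

```text
time_s: 1.35
ee_pos: [457.8, 262.5, 213.9]
ee_rot: [180.0, -0.0, -177.8]
force: [-0.3, 1.4, -0.1]
gripper_width: 91.4
gripper_force: 0.0
```

send_rows --steps '[[[-0.63,-0.72,0,0,1],[-0.63,-0.72,0,0,1],[-0.63,-0.72,0,0,1],[-0.63,-0.72,0,0,1],[0,0,0,0,1]]]'

```text
time_s: 1.77
ee_pos: [566.6, 148.4, 213.3]
ee_rot: [-179.8, 0.1, -178.1]
force: [0.6, 0.0, 0.3]
gripper_width: 91.2
gripper_force: 0.0
```

send_rows --steps '[[[-0.56,-0.68,0,0,1],[0,0,0.9,0,1],[0,0,0.9,0,1],[0,0,0.5,0,1],[0,0,0,0,1]]]'

```text
time_s: 2.18
ee_pos: [582.1, 126.3, 116.7]
ee_rot: [-179.9, -0.6, -177.8]
force: [-0.1, -0.2, -1.0]
gripper_width: 91.3
gripper_force: 0.0
```

send_rows --steps '[[[-0.2,-0.1,0.6,0,1],[0,0,0.6,0,1],[0,0,0.6,0,1],[0,0,0.5,0,1],[0,0,0.2,0,1]]]'

```text
time_s: 2.6
ee_pos: [593.1, 123.5, 20.6]
ee_rot: [-180.0, -0.2, -177.7]
force: [-1.0, -0.1, -0.0]
gripper_width: 91.6
gripper_force: 0.0
```

send_rows --steps '[[[0,0,0.1,0,1],[0,0,0,0,1],[0,0,0,0,1]]]'

```text
time_s: 2.85
ee_pos: [595.2, 123.7, 19.5]
ee_rot: [180.0, 0.2, -177.7]
force: [0.4, -0.2, 0.5]
gripper_width: 91.1
gripper_force: 0.0
```

send_rows --steps '[[[0.1,0,0.22,0,1],[0,0,0,0,1],[0,0,0,0,0],[0,0,0,0,0],[0,0,0,0,0]]]'

```text
time_s: 3.27
ee_pos: [590.3, 123.2, 9.5]
ee_rot: [180.0, 0.0, -177.6]
force: [0.5, -0.3, -0.1]
gripper_width: 74.0
gripper_force: 0.0
```

send_rows --steps '[[[0,0,0,0,0],[0,0,0,0,0],[0,0,0,0,0],[0,0,0,0,0],[0,0,0,0,0]]]'

```text
time_s: 3.68
ee_pos: [590.1, 123.2, 9.1]
ee_rot: [180.0, 0.0, -177.6]
force: [0.6, -0.5, -0.4]
gripper_width: 42.7
gripper_force: 8.0
```

Run:
```python
from h import *
f=grab('wrist');g=grab('scene')
a=cv2.resize(f['pixels'],(400,300));b=cv2.resize(g['pixels'][120:240,180:340],(400,300),interpolation=2)
cv2.imwrite('pics/w1.png',np.hstack([a,b])[:,:,::-1])
```

```text
wrist 3.7333
scene 3.7833
```

View pics/w1.png

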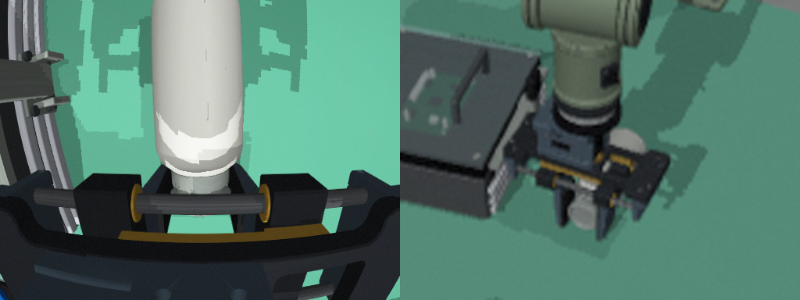

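send_rows --steps '[[[0.15,0,-0.41,0,0],[0.15,0,-0.41,0,0],[0.25,0,-0.36,0,0],[0.25,0,-0.36,0,0],[0.34,0,-0.29,0,0]]]' --squeeze 7

```text
time_s: 4.2
ee_pos: [545.0, 121.4, 83.2]
ee_rot: [180.0, 0.1, -177.6]
force: [1.3, 0.5, -0.6]
gripper_width: 42.8
gripper_force: 7.0
```

send_rows --steps '[[[0.34,0,-0.29,0,0],[0.4,0,-0.19,0,0],[0.4,0,-0.19,0,0],[0,0,0,0,0],[0,0,0,0,0]]]'

```text
time_s: 4.62
ee_pos: [498.7, 119.4, 109.3]
ee_rot: [180.0, 0.1, -177.6]
force: [0.6, 1.4, -2.4]
gripper_width: 43.1
gripper_force: 7.0
```

Run:
```python
from h import *
g=grab('scene');t=grab('top')
a=cv2.resize(t['pixels'][150:270,200:360],(400,300),interpolation=2);b=cv2.resize(g['pixels'][120:240,190:350],(400,300),interpolation=2)
cv2.imwrite('pics/w2.png',np.hstack([a,b])[:,:,::-1])
```

```text
scene 4.6667
top 4.7167
```

View pics/w2.png

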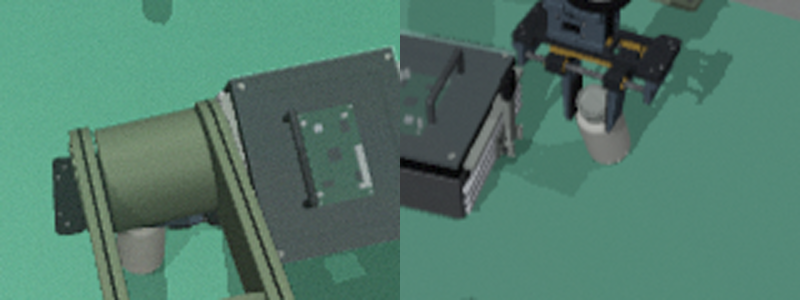

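The bottle is pivoting in the grip, with its base still down towards the robot, so I'll finish the arc.

send_rows --steps '[[[0.43,0,-0.1,0,0],[0.43,0,-0.08,0,0],[0.43,0,0,0,0],[0.43,0,0.04,0,0],[0,0,0,0,0]]]'

```text
time_s: 5.13
ee_pos: [426.8, 116.0, 113.6]
ee_rot: [-180.0, -0.3, -177.6]
force: [-0.9, 0.4, -3.7]
gripper_width: 42.8
gripper_force: 7.0
```

Run:
```python
from h import *
g=grab('scene');t=grab('wrist')
a=cv2.resize(t['pixels'],(400,300),interpolation=2);b=cv2.resize(g['pixels'][90:210,190:350],(400,300),interpolation=2)
cv2.imwrite('pics/w3.png',np.hstack([a,b])[:,:,::-1]);print(env.state()['force'],env.state()['torque'])
```

```text
scene 5.1833
wrist 5.2333
[ 0.85273924  0.91738882 -2.13433903] [ 0.0096613  -0.06236939 -0.02822329]
```

View pics/w3.png

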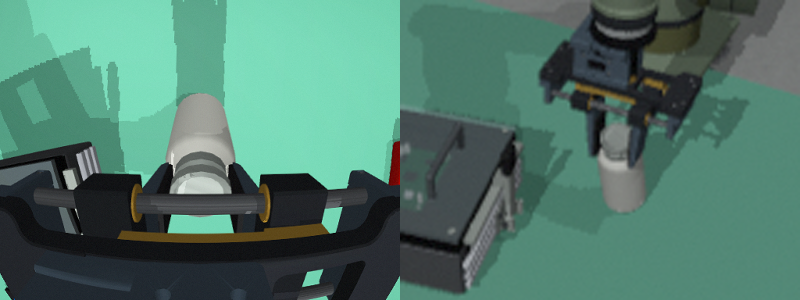

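```bash
cat >> h.py <<'E'
def cloud(f):
    d=f['depth'];K=f['intrinsics'];v,u=np.mgrid[:384,:512]
    P=(np.stack([(u-K[0,2])/K[0,0]*d,(v-K[1,2])/K[1,1]*d,d,np.ones_like(d)],-1)@f['cam_to_world'].T)[...,:3]
    return P,f['pixels'].astype(int)
def bottle(f,x,y,r=70):
    P,c=cloud(f);m=(np.hypot(P[...,0]-x,P[...,1]-y)<r)&(P[...,2]>6)&(P[...,2]<145)&(c.min(-1)>95)&(np.ptp(c,axis=-1)<30)
    q=P[m];print(len(q))
    for z in range(5,145,10):
        s=q[abs(q[:,2]-z)<5]
        if len(s)>4: print(z,len(s),s.mean(0).round(1),s.min(0).round(),s.max(0).round())
E
python3 -c "
from h import *
bottle(np.load('scene.npz'),420,116)"
```

```text
450
5 9 [407.1 125.6   7.9] [400. 103.   6.] [412. 138.  10.]
15 21 [407.  124.6  14.5] [382.  99.  10.] [418. 141.  18.]
25 27 [411.5 124.4  24.2] [388.  94.  20.] [423. 142.  29.]
35 28 [413.2 125.3  34.2] [388.  97.  30.] [426. 144.  39.]
45 34 [414.3 127.8  44.5] [388.  92.  40.] [428. 143.  50.]
55 29 [420.6 123.3  55.6] [393.  95.  50.] [429. 144.  60.]
65 30 [423.5 125.2  65.2] [401.  96.  60.] [433. 143.  70.]
75 25 [426.4 125.4  74.7] [404.  92.  70.] [437. 143.  78.]
85 33 [430.  125.4  84.7] [408.  94.  80.] [441. 144.  90.]
95 40 [435.9 121.7  95.7] [419.  96.  90.] [442. 143. 100.]
105 35 [434.2 113.3 104.7] [426.  94. 100.] [440. 134. 110.]
115 22 [435.9 118.2 114.3] [423.  93. 111.] [447. 144. 120.]
125 9 [440.4 122.9 126.8] [433. 113. 120.] [447. 132. 130.]
135 84 [430.5 113.7 135.5] [412.  97. 131.] [447. 133. 140.]
```

send_rows --steps '[[[0.1,0,0.06,0,0],[0.2,0,0.02,0,0],[0.2,0,0,0,0],[0.2,0,0,0,0],[0.2,0,0,0,0]]]' --squeeze 5

```text
time_s: 5.65
ee_pos: [393.0, 114.9, 111.2]
ee_rot: [-180.0, -0.1, -177.6]
force: [-0.1, -0.1, -2.0]
gripper_width: 42.8
gripper_force: 5.0
```

Run:
```python
from h import *
g=grab('scene');p=env.state()['ee_pos'];print(p,env.state()['force']);bottle(g,p[0],p[1])
```

```text
scene 5.7
[391.0085597  114.67809935 111.10313109] [-1.63101579 -0.22763289  0.15003185]
536
5 12 [401.  121.9   8.1] [384.  98.   6.] [406. 142.  10.]
15 36 [398.5 122.5  14.8] [376.  93.  10.] [409. 142.  20.]
25 36 [400.  122.3  25. ] [377.  92.  20.] [409. 142.  30.]
35 35 [401.4 121.9  35. ] [381.  91.  30.] [412. 143.  40.]
45 38 [402.5 122.7  45.3] [382.  92.  40.] [411. 143.  49.]
55 36 [403.2 121.4  55.2] [384.  92.  51.] [413. 144.  60.]
65 34 [404.8 122.4  65.3] [382.  92.  60.] [414. 143.  69.]
75 39 [405.9 120.9  75. ] [389.  92.  70.] [414. 143.  80.]
85 35 [406.5 122.   84.5] [390.  92.  80.] [416. 143.  90.]
95 42 [408.4 121.3  95.3] [392.  91.  90.] [416. 143. 100.]
105 54 [406.5 115.5 105. ] [390.  92. 100.] [418. 141. 110.]
115 23 [405.1 115.1 114.1] [397.  93. 110.] [411. 130. 120.]
125 21 [404.  116.4 122.7] [398.  99. 120.] [410. 131. 129.]
135 89 [391.8 112.9 135.5] [370.  97. 130.] [411. 129. 140.]
```

send_rows --steps '[[[0.2,0,0,0,0],[0.2,0,0,0,0],[0.05,0,0,0,0],[0,0,0,0,0]]]'

```text
time_s: 6.03
ee_pos: [375.2, 114.2, 111.4]
ee_rot: [-180.0, -0.0, -177.6]
force: [1.1, -0.1, -2.1]
gripper_width: 42.8
gripper_force: 5.0
```

Run:
```python
from h import *
g=grab('scene');p=env.state()['ee_pos'];print(p,env.state()['force']);bottle(g,p[0],p[1])
```

```text
scene 6.0833
[376.02317999 114.36717094 111.59325675] [ 0.16872727  0.79724742 -2.58011408]
537
5 11 [383.6 123.1   8.1] [373.  98.   7.] [391. 138.   9.]
15 41 [381.8 119.8  15.3] [360.  91.  10.] [394. 143.  20.]
25 32 [381.6 123.1  25.1] [357.  91.  20.] [395. 143.  30.]
35 38 [384.  121.3  35.2] [362.  90.  30.] [394. 142.  40.]
45 31 [385.5 120.8  45.3] [364.  90.  40.] [396. 142.  49.]
55 34 [386.  121.   54.4] [365.  91.  50.] [396. 142.  60.]
65 37 [387.4 121.8  64. ] [367.  91.  60.] [397. 141.  70.]
75 45 [387.5 120.   74.7] [369.  90.  70.] [397. 142.  80.]
85 32 [388.6 121.7  85.1] [373.  89.  80.] [397. 143.  90.]
95 45 [390.8 119.9  94.9] [372.  90.  90.] [400. 142. 100.]
105 50 [388.8 114.7 104.8] [372.  91. 100.] [397. 140. 110.]
115 32 [386.7 116.8 114.5] [377.  93. 110.] [393. 141. 120.]
125 17 [387.3 115.7 124. ] [380. 102. 120.] [392. 128. 130.]
135 86 [374.2 112.5 136.1] [350.  96. 131.] [394. 132. 140.]
```

send_rows --steps '[[[0,0,-0.1,0,0],[0,0.3,0,0,0],[0,0.4,0,0,0],[0,0.4,0,0,0],[0,0.4,0,0,0]]]'

```text
time_s: 6.5
ee_pos: [374.3, 175.0, 115.9]
ee_rot: [180.0, 0.0, -177.7]
force: [0.6, -0.3, -3.5]
gripper_width: 43.1
gripper_force: 5.0
```

send_rows --steps '[[[0,0.4,0,0,0],[0,0.3,0,0,0],[0,0,0,0,0],[0,0,0,0,0],[0,0,0,0,0]]]'

```text
time_s: 6.92
ee_pos: [372.6, 201.8, 115.5]
ee_rot: [-180.0, -0.0, -177.6]
force: [0.2, -0.5, -2.2]
gripper_width: 43.1
gripper_force: 5.0
```

send_rows --steps '[[[0,0,0.07,0,0],[0,0,0,0,0]]]'

```text
time_s: 7.08
ee_pos: [372.3, 201.5, 112.4]
ee_rot: [-180.0, -0.0, -177.7]
force: [0.1, -0.8, -2.1]
gripper_width: 42.8
gripper_force: 5.0
```

send_rows --steps '[[[0,0,0.06,0,0],[0,0,0,0,0]]]'

```text
time_s: 7.25
ee_pos: [372.8, 202.1, 110.6]
ee_rot: [180.0, 0.0, -177.7]
force: [-0.1, -1.5, 1.1]
gripper_width: 43.0
gripper_force: 5.0
```

Run:
```python
from h import *
g=grab('scene');p=env.state()['ee_pos'];print(p,env.state()['force']);bottle(g,p[0],p[1])
```

```text
scene 7.3
[372.83543654 202.11394908 110.60253886] [-0.69958666  0.2866086   0.65380582]
557
5 13 [381.4 208.1   7.6] [366. 183.   6.] [390. 228.  10.]
15 37 [380.8 204.   14.9] [360. 176.  10.] [391. 229.  20.]
25 32 [381.4 210.5  24.9] [358. 181.  20.] [390. 230.  30.]
35 39 [381.8 210.8  34.8] [360. 181.  30.] [392. 230.  40.]
45 38 [383.7 206.5  45. ] [364. 180.  40.] [392. 229.  50.]
55 35 [383.5 208.7  55.4] [360. 179.  51.] [391. 230.  60.]
65 40 [383.6 208.   64.6] [362. 177.  60.] [394. 230.  70.]
75 37 [386.2 208.6  74.5] [363. 177.  70.] [395. 230.  79.]
85 44 [386.6 208.9  84.6] [369. 178.  80.] [395. 231.  90.]
95 45 [388.  205.3  95.2] [375. 178.  91.] [395. 231. 100.]
105 52 [385.6 201.3 105.3] [374. 179. 101.] [395. 225. 110.]
115 26 [383.4 202.5 114.4] [373. 181. 111.] [390. 225. 120.]
125 23 [383.9 206.  123.9] [374. 188. 120.] [390. 219. 130.]
135 91 [370.7 200.7 135.8] [348. 182. 131.] [392. 218. 140.]
```

send_rows --steps '[[[0,0,0.04,0,0],[0,0,0,0,0.49],[0,0,0,0,0.52],[0,0,0,0,0.6],[0,0,0,0,0.75]]]'

```text
time_s: 7.72
ee_pos: [372.6, 202.3, 108.7]
ee_rot: [180.0, -0.0, -177.6]
force: [-0.5, -0.1, -0.3]
gripper_width: 58.1
gripper_force: 0.0
```

send_rows --steps '[[[0,0,0,0,0.8],[0,0,-0.1,0,0.8],[0,0,-0.3,0,0.8],[0,0,-0.5,0,0.8],[0,0,-0.7,0,0.8]]]'

```text
time_s: 8.13
ee_pos: [371.3, 201.6, 172.2]
ee_rot: [-179.9, -0.2, -177.6]
force: [0.1, 0.7, -1.1]
gripper_width: 72.6
gripper_force: 0.0
```

Run:
```python
from h import *
g=grab('scene');p=env.state()['ee_pos'];print(p,env.state()['force']);bottle(g,p[0],p[1])
```

```text
scene 8.1833
[375.01745156 203.50135752 178.26091512] [2.50069598 1.59836583 3.851301  ]
625
5 15 [376.7 207.9   7.6] [361. 177.   6.] [386. 229.  10.]
15 35 [380.3 207.6  15. ] [362. 176.  10.] [391. 230.  20.]
25 42 [380.  206.2  25. ] [357. 179.  20.] [388. 229.  30.]
35 36 [380.  208.3  35.2] [360. 179.  31.] [389. 229.  39.]
45 44 [378.7 205.4  45.3] [354. 175.  40.] [388. 230.  50.]
55 37 [379.4 210.6  55.2] [359. 181.  50.] [389. 230.  60.]
65 46 [379.6 207.8  65.1] [359. 179.  60.] [391. 229.  70.]
75 38 [379.  204.3  75.1] [354. 176.  70.] [390. 229.  80.]
85 48 [378.6 208.7  85.1] [360. 175.  80.] [388. 230.  90.]
95 52 [377.5 207.9  96. ] [348. 179.  90.] [388. 229. 100.]
105 78 [371.3 205.3 104.8] [342. 176. 100.] [388. 227. 110.]
115 32 [371.3 204.7 114.8] [355. 185. 110.] [380. 221. 120.]
125 26 [369.7 203.9 124.3] [349. 184. 120.] [378. 220. 130.]
135 96 [357.9 201.1 134.3] [337. 180. 131.] [381. 220. 139.]
```

send_rows --steps '[[[0,0,-0.3,-0.58,0.5],[0,0,0,-0.58,0],[0,0,0,0,0],[-0.35,-0.88,0,0,0],[-0.35,-0.88,0,0,0]]]'

```text
time_s: 8.6
ee_pos: [412.5, 138.5, 184.7]
ee_rot: [180.0, 0.0, -169.5]
force: [0.2, 0.6, 0.7]
gripper_width: 42.4
gripper_force: 0.0
```

send_rows --steps '[[[-0.35,-0.88,0,0,0],[-0.35,-0.88,0,0,0],[-0.35,-0.88,0,0,0],[-0.35,-0.88,0,0,0],[0,0,0,0,0]]]'

```text
time_s: 9.02
ee_pos: [496.4, 4.6, 184.3]
ee_rot: [-179.8, 0.1, -170.1]
force: [1.8, 1.2, 0.9]
gripper_width: 9.0
gripper_force: 0.0
```

send_rows --steps '[[[-0.32,-0.73,0,0,0],[0,0,0,0,0],[0,0,0.8,0,0],[0,0,0.6,0,0],[0,0,0.2,0,0]]]'

```text
time_s: 9.43
ee_pos: [508.1, -16.4, 117.4]
ee_rot: [179.9, -0.4, -169.8]
force: [-0.3, -0.3, -0.1]
gripper_width: 0.4
gripper_force: 0.0
```

send_rows --steps '[[[0,0,0.15,0,0],[0,0,0,0,0],[0,0,0,0,0]]]'

```text
time_s: 9.68
ee_pos: [511.6, -16.6, 115.5]
ee_rot: [-180.0, 0.1, -169.7]
force: [-0.5, -0.3, 0.2]
gripper_width: 0.8
gripper_force: 0.0
```

send_rows --steps '[[[0,0.45,0,0,0],[0,0.45,0,0,0],[0,0.36,0.11,0,0],[0,0.36,0.11,0,0],[0,0,0,0,0]]]'

```text
time_s: 10.1
ee_pos: [500.1, 48.3, 107.1]
ee_rot: [-180.0, 0.2, -169.5]
force: [0.8, 0.0, 0.4]
gripper_width: 0.7
gripper_force: 0.0
```

send_rows --steps '[[[0,0.28,0.28,0,0],[0,0.28,0.28,0,0],[0,0.16,0.26,0,0],[0,0.16,0.26,0,0],[0,0,0,0,0]]]'

```text
time_s: 10.52
ee_pos: [493.8, 82.0, 62.9]
ee_rot: [180.0, 0.1, -169.6]
force: [-0.3, 0.4, -0.1]
gripper_width: 0.2
gripper_force: 0.0
```

Run:
```python
from h import *
g=grab('scene');t=grab('top')
a=cv2.resize(t['pixels'][150:270,200:360],(400,300),interpolation=2);b=cv2.resize(g['pixels'][90:210,150:310],(400,300),interpolation=2)
cv2.imwrite('pics/w4.png',np.hstack([a,b])[:,:,::-1]);print(env.state()['ee_pos'],env.state()['force'])
```

```text
scene 10.5667
top 10.6167
[493.49905231  81.50008304  63.54919761] [ 0.15730503  0.61211738 -0.01919337]
```

View pics/w4.png

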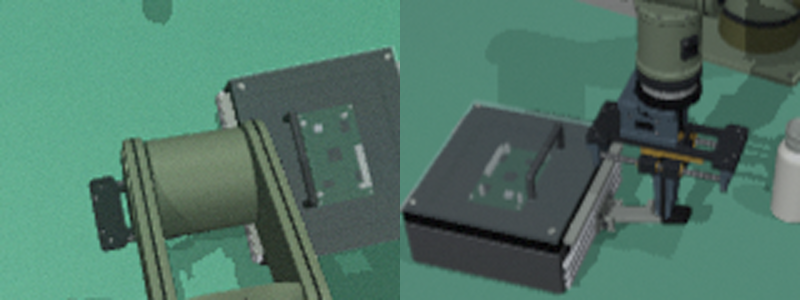

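The lever is being carried down under the fingers, with its black grip just outside them at (675,213). I'll press it on to the stop.

send_rows --steps '[[[0,0.1,0.26,0,0],[0,0.08,0.26,0,0],[0,0.04,0.2,0,0],[0,0,0.15,0,0],[0,0,0,0,0]]]'

```text
time_s: 11.03
ee_pos: [493.0, 89.9, 30.0]
ee_rot: [-180.0, 0.2, -169.7]
force: [-4.2, -2.7, 20.4]
gripper_width: 0.4
gripper_force: 10.1
```

send_rows --steps '[[[0,0,0.05,0,0],[0,0,0,0,0]]]'

```text
time_s: 11.2
ee_pos: [493.2, 89.9, 29.4]
ee_rot: [-180.0, 0.2, -169.7]
force: [-4.4, -2.0, 28.0]
gripper_width: 0.3
gripper_force: 13.2
```

send_rows --steps '[[[0,0,-0.8,0,0],[0,0,-1,0,0.3],[0,0,-1,0,0.5],[0,0,-1,0,0.5],[0,0,-0.2,0,0.5]]]' --squeeze 20

```text
time_s: 11.62
ee_pos: [494.8, 90.7, 192.9]
ee_rot: [180.0, 0.7, -169.7]
force: [-0.6, 0.6, 0.3]
gripper_width: 24.6
gripper_force: 0.0
```

send_rows --steps '[[[-0.11,-0.95,0,0,0.5],[-0.11,-0.95,0,0,0.5],[-0.11,-0.95,0,0,0.5],[-0.11,-0.95,0,0,0.5],[0,0,0,0,0.5]]]'

```text
time_s: 12.03
ee_pos: [537.6, -61.9, 185.6]
ee_rot: [-179.8, 0.1, -170.0]
force: [0.6, 0.5, -0.5]
gripper_width: 45.7
gripper_force: 0.0
```

Run:
```python
from h import *
t=grab('wrist');g=grab('scene')
a=cv2.resize(t['pixels'],(400,300),interpolation=2);b=cv2.resize(g['pixels'][90:210,130:290],(400,300),interpolation=2)
cv2.imwrite('pics/w5.png',np.hstack([a,b])[:,:,::-1]);print(env.state()['ee_pos'],env.state()['force'])
```

```text
wrist 12.0833
scene 12.1333
[535.76394193 -57.31922271 185.34351702] [-1.02663688 -0.050591   -0.76541933]
```

View pics/w5.png

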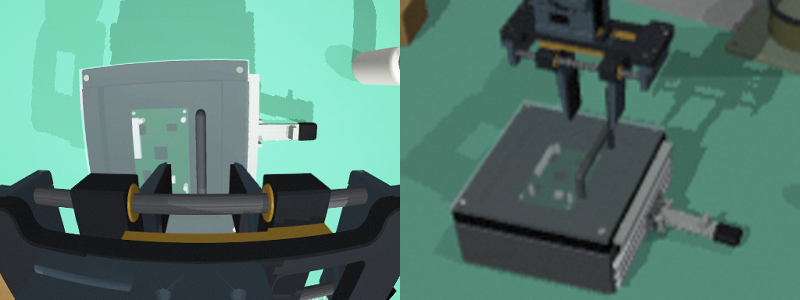

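send_rows --steps '[[[0,-0.08,0.6,0,0.5],[0,0,0.6,0,0.5],[0,0,0.4,0,0.5],[0,0,0.12,0,0.5],[0,0,0,0,0.5]]]'

```text
time_s: 12.55
ee_pos: [535.3, -58.1, 115.9]
ee_rot: [179.9, -0.2, -169.6]
force: [-0.1, -0.2, 0.4]
gripper_width: 45.5
gripper_force: 0.0
```

send_rows --steps '[[[0,0,0,0,0],[0,0,0,0,0],[0,0,0,0,0],[0,0,0,0,0],[0,0,0,0,0]]]'

```text
time_s: 12.97
ee_pos: [537.0, -59.3, 117.8]
ee_rot: [-180.0, 0.1, -169.7]
force: [0.1, 0.2, -0.1]
gripper_width: 15.0
gripper_force: 0.0
```

send_rows --steps '[[[0,0,0,0,0],[0,0,0,0,0],[0,-0.15,-0.31,0,0],[0,-0.16,-0.3,0,0],[0,0,0,0,0]]]'

```text
time_s: 13.38
ee_pos: [539.5, -73.2, 142.3]
ee_rot: [-179.9, 0.1, -169.7]
force: [0.4, -4.0, -1.0]
gripper_width: 9.2
gripper_force: 20.0
```

send_rows --steps '[[[0,-0.2,-0.27,0,0],[0,-0.21,-0.27,0,0],[0,-0.25,-0.23,0,0],[0,-0.25,-0.23,0,0],[0,0,0,0,0]]]'

```text
time_s: 13.8
ee_pos: [546.1, -106.9, 182.6]
ee_rot: [179.9, 0.1, -169.7]
force: [0.1, 4.1, 6.2]
gripper_width: 9.5
gripper_force: 20.0
```

send_rows --steps '[[[0,-0.28,-0.19,0,0],[0,-0.29,-0.18,0,0],[0,-0.31,-0.14,0,0],[0,-0.32,-0.13,0,0],[0,0,0,0,0]]]'

```text
time_s: 14.22
ee_pos: [554.9, -153.3, 209.9]
ee_rot: [179.8, 0.2, -169.7]
force: [-1.1, 6.1, 13.1]
gripper_width: 9.4
gripper_force: 20.0
```

send_rows --steps '[[[0,-0.33,-0.08,0,0],[0,-0.33,-0.07,0,0],[0,-0.34,-0.02,0,0],[0,-0.34,-0.02,0,0],[0,0,0,0,0]]]'

```text
time_s: 14.63
ee_pos: [565.2, -208.0, 216.9]
ee_rot: [-179.9, 0.3, -169.7]
force: [0.7, 0.3, 7.4]
gripper_width: 9.3
gripper_force: 20.0
```

Run:
```python
from h import *
t=grab('top');g=grab('scene')
a=cv2.resize(t['pixels'][140:290,200:400],(400,300),interpolation=2);b=cv2.resize(g['pixels'][60:210,80:280],(400,300),interpolation=2)
cv2.imwrite('pics/w6.png',np.hstack([a,b])[:,:,::-1]);print(env.state()['ee_pos'],env.state()['force'])
```

```text
top 14.6833
scene 14.7333
[ 565.24009285 -208.05416847  216.97413733] [ 1.43299829 -1.08601825  7.56273306]
```

View pics/w6.png

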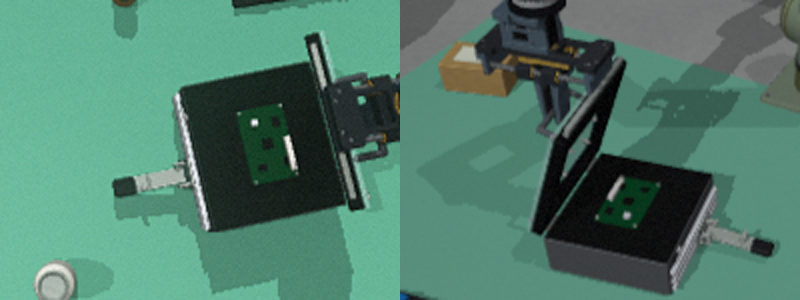

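The lid is at about 70° with the bar held. I'll let go, rise over the edge, and push the frame from the front.

send_rows --steps '[[[0,0,0,0,0.3],[0,0,0,0,0.3],[0,0,0,0,0.3],[0,0,-0.5,0,0.3],[0,0,-0.7,0,0.3]]]'

```text
time_s: 15.15
ee_pos: [561.6, -206.5, 259.8]
ee_rot: [179.8, -0.4, -169.7]
force: [0.3, -0.7, 0.4]
gripper_width: 27.5
gripper_force: 0.0
```

send_rows --steps '[[[0,0,-0.7,0,0.2],[0,0,-0.4,0,0],[0,0,0,0,0],[0,0,0,0,0]]]'

```text
time_s: 15.48
ee_pos: [563.5, -207.3, 306.6]
ee_rot: [-180.0, 0.0, -169.7]
force: [0.7, -0.7, 0.0]
gripper_width: 3.3
gripper_force: 0.0
```

send_rows --steps '[[[0,0.9,0,0,0],[0,0.9,0,0,0],[0,0.9,0,0,0],[0,0.3,0,0,0],[0,0,0,0,0]]]'

```text
time_s: 15.9
ee_pos: [540.7, -86.7, 305.1]
ee_rot: [179.9, -0.2, -169.5]
force: [-0.2, -1.3, 0.5]
gripper_width: 0.5
gripper_force: 0.0
```

send_rows --steps '[[[0,0,0.7,0,0],[0,0,0.6,0,0],[0,0,0.2,0,0],[0,0,0,0,0]]]'

```text
time_s: 16.23
ee_pos: [540.5, -90.0, 243.5]
ee_rot: [179.9, -0.4, -169.7]
force: [0.2, 0.4, 0.1]
gripper_width: 0.6
gripper_force: 0.0
```

send_rows --steps '[[[0,-0.4,-0.05,0,0],[0,-0.4,0,0,0],[0,-0.4,0,0,0],[0,-0.4,0,0,0],[0,-0.4,0,0,0]]]'

```text
time_s: 16.65
ee_pos: [557.3, -168.0, 250.7]
ee_rot: [179.9, 0.2, -169.7]
force: [-0.4, 4.4, 3.8]
gripper_width: 0.4
gripper_force: 2.4
```

send_rows --steps '[[[0,-0.4,0,0,0],[0,-0.4,0,0,0],[0,-0.4,0,0,0],[0,-0.2,0,0,0],[0,0,0,0,0]]]'

```text
time_s: 17.07
ee_pos: [566.5, -225.7, 247.9]
ee_rot: [-179.9, -0.1, -169.8]
force: [0.3, 0.8, -0.4]
gripper_width: 0.7
gripper_force: 0.0
```

send_rows --steps '[[[0,-0.15,0,0,0],[0,-0.15,0,0,0],[0,0,0,0,0]]]'

```text
time_s: 17.32
ee_pos: [568.2, -235.5, 248.2]
ee_rot: [180.0, -0.1, -169.7]
force: [-0.6, 1.8, -0.3]
gripper_width: 0.4
gripper_force: 0.3
```

send_rows --steps '[[[0,-0.12,0,0,0],[0,0,0,0,0]]]'

```text
time_s: 17.48
ee_pos: [569.3, -239.9, 248.6]
ee_rot: [-180.0, -0.0, -169.7]
force: [0.0, 0.7, -1.5]
gripper_width: 0.3
gripper_force: 0.7
```

send_rows --steps '[[[0,-0.1,0,0,0],[0,0,0,0,0]]]'

```text
time_s: 17.65
ee_pos: [570.2, -243.9, 248.7]
ee_rot: [-180.0, -0.0, -169.7]
force: [-0.6, 1.8, 0.1]
gripper_width: 0.4
gripper_force: 0.9
```

Run:
```python
from h import *
t=grab('top');s=env.state();print(s['ee_pos'],s['force'])
P,c=cloud(t)
E=np.array([547.1,-105.3]);ex=np.array([.18,-.984]);q=P-[*E,0]
X=q[...,:2]@ex;Y=q[...,:2]@np.array([.984,.18]);
for z in range(215,300,8):
  m=(abs(P[...,2]-z)<4)&(abs(Y)<112)&(abs(Y)>50)&(X>50)&(X<230)
  if m.sum()>3: print(z,m.sum(),X[m].min().round(),np.median(X[m]).round(),X[m].max().round())
```

```text
top 17.7
[ 570.2590994  -243.87136624  248.81666438] [-0.32303285  1.96679531 -1.31744878]
215 71 137.0 142.0 159.0
223 46 139.0 142.0 152.0
231 46 142.0 145.0 149.0
239 77 143.0 147.0 150.0
247 117 146.0 148.0 152.0
255 121 148.0 151.0 177.0
263 224 149.0 155.0 177.0
271 139 152.0 158.0 171.0
279 148 158.0 163.0 169.0
```

send_rows --steps '[[[0,-0.1,0,0,0],[0,0,0,0,0]]]'

```text
time_s: 17.87
ee_pos: [571.0, -247.5, 248.8]
ee_rot: [180.0, 0.0, -169.7]
force: [-0.6, 3.6, -0.5]
gripper_width: 0.5
gripper_force: 1.7
```

send_rows --steps '[[[0,-0.08,0,0,0],[0,0,0,0,0]]]'

```text
time_s: 18.03
ee_pos: [571.0, -247.6, 248.8]
ee_rot: [179.6, -0.0, -169.6]
force: [-2.0, 10.8, 1.7]
gripper_width: 0.4
gripper_force: 5.4
```

The force has climbed while the tool stays put, so the lid is on its stop. I'll back off, rise clear and check everything.

send_rows --steps '[[[0,0.3,0,0,0],[0,0.6,0,0,0],[0,0.8,-0.4,0,0],[0,0.6,-0.8,0,0],[0,0,-0.6,0,0]]]'

```text
time_s: 18.45
ee_pos: [554.6, -157.2, 323.0]
ee_rot: [-179.9, 0.1, -169.5]
force: [0.9, -0.9, 0.1]
gripper_width: 0.2
gripper_force: 0.0
```

send_rows --steps '[[[0,0,0,0,0],[0,0,0,0,0],[0,0,0,0,0]]]'

```text
time_s: 18.7
ee_pos: [554.9, -160.7, 320.3]
ee_rot: [-179.9, 0.0, -169.7]
force: [-0.4, -0.1, 0.3]
gripper_width: 0.4
gripper_force: 0.0
```

Run:
```python
from h import *
t=grab('top');g=grab('scene');s=env.state();print(s['ee_pos'],s['force'])
a=cv2.resize(t['pixels'][140:290,200:400],(400,300),interpolation=2);b=cv2.resize(g['pixels'][60:240,80:320],(400,300),interpolation=2)
cv2.imwrite('pics/w7.png',np.hstack([a,b])[:,:,::-1])
P,c=cloud(t);q=P-[547.1,-105.3,0]
X=q[...,:2]@np.array([.18,-.984]);Y=q[...,:2]@np.array([.984,.18])
m=(P[...,2]>160)&(P[...,2]<262)&(abs(Y)<105)&(abs(Y)>85)&(X>90)&(X<165)
k=np.polyfit(P[...,2][m],X[m],1);print(m.sum(),k,'lid rad',np.pi/2+np.arctan(k[0]))
m=(X<-180)&(X>-240)&(abs(Y+17)<14)&(P[...,2]>12);print('lever grip z',P[...,2][m].max(),X[m].min())
bottle(g,375,203,50)
```

```text
top 18.75
scene 18.8
[ 554.58419641 -160.62512192  319.31791386] [-0.07846798  0.49025291 -0.37535913]
360 [ 0.25060668 89.85705702] lid rad 1.8163459015510686
lever grip z 47.47418210297178 -226.25100673634947
639
5 16 [379.5 199.2   8.3] [362. 174.   7.] [387. 229.  10.]
15 37 [378.5 210.   15.1] [350. 177.  10.] [389. 229.  20.]
25 39 [379.9 206.7  25. ] [356. 179.  20.] [390. 229.  30.]
35 39 [379.  207.4  35.2] [359. 178.  30.] [388. 230.  40.]
45 42 [378.4 207.8  44.9] [352. 177.  40.] [390. 231.  49.]
55 36 [378.6 207.2  54.5] [359. 175.  50.] [389. 230.  60.]
65 40 [378.3 209.5  64.4] [351. 180.  60.] [387. 231.  70.]
75 47 [379.2 206.5  74.6] [355. 178.  70.] [391. 230.  80.]
85 44 [379.8 205.2  85.4] [360. 175.  81.] [389. 230.  89.]
95 51 [377.6 208.7  95.4] [348. 179.  90.] [388. 230. 100.]
105 81 [371.6 205.7 105. ] [346. 176. 100.] [387. 229. 110.]
115 36 [371.  205.5 115.9] [352. 184. 110.] [379. 221. 120.]
125 24 [371.  205.2 125.2] [358. 186. 120.] [379. 222. 130.]
135 107 [358.9 201.4 134.9] [335. 182. 131.] [381. 221. 140.]
```

View pics/w7.png

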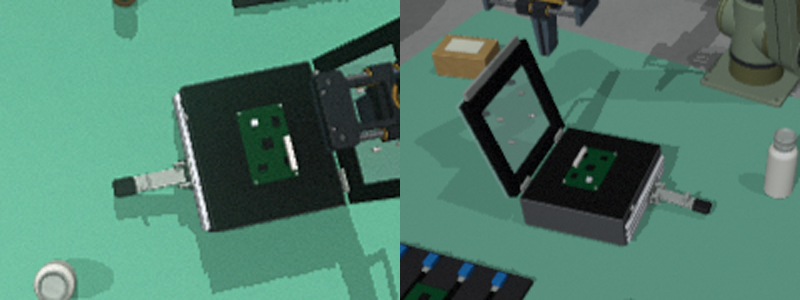

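Run:
```python
from h import *
P,c=cloud(np.load('top.npz'));q=P-[547.1,-105.3,0]
X=q[...,:2]@np.array([.18,-.984]);Y=q[...,:2]@np.array([.984,.18])
for a in range(-230,-135,10):
    m=(abs(X-a)<5)&(abs(Y+17)<9)&(P[...,2]>10);print(a,m.sum(),np.median(P[...,2][m]))
```

```text
-230 4 26.661148227902345
-220 20 28.99107585200511
-210 21 30.462595176123614
-200 19 32.22994183902006
-190 20 30.571415022999076
-180 20 44.47723295152184
-170 18 32.82481668468927
-160 22 33.85874324268809
-150 19 35.27571116807576
-140 18 37.235200710365575
```

The grip's top sits at 30 mm and slopes down outward, which matches the lever on its stop. Handing in.

```bash
python3 -c "
from workcell import env
print(env.job_done())"
```

```text
the job is handed in; nothing more can be done
None
```

I stood the bottle upright clear of the lever, swung the latch down to its stop, opened the lid back to its stop, and handed the job in at about 19 s; the hand-in returned no verdict.

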